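# Rack the washed tumblers on the games-room bar

## Robot

A 6-joint arm with a two-finger parallel gripper is mounted at the origin on the work surface. World frame = base frame: x ahead of the robot, y to its left, z up, the work surface at z = 0. Lengths are in m, angles in rad, forces in N, time in s.
With the tool pointing down it reaches from about 0.3 to 0.75 m from the base axis. Payload 8.5 kg.
Tool frame: the origin (TCP) lies at the very end of the fingers, on their centre line; the grasp point (between the pads) lies 19 mm behind it; z points along the fingers, y is the line along which they close (so a half turn about z gives the same grasp; the last joint's range is limited). The gripper opens to 85 mm and grips with 20 to 120 N. Pads are 22 mm wide; open, the fingers measure 114 mm over their backs; the gripper's body (76 mm by 85 mm) begins 54 mm behind the grasp point. The pads swing forward as they close: fully open they stand 13 mm farther back than shut.
Start: joints at [-0.215, 0.381, 1.297, -0, 1.464, -0.215], TCP at [0.55, 0, 0.231] pointing down, gripper open.
Joint ranges: [-3.11, 3.11], [-0.89, 2.33], [0.22, 2.48], [-1.42, 4.56], [0.17, 2.85], [-2.88, 2.88]. Speed limits (rad/s): [2.39, 2.39, 3.14, 3.14, 3.14, 3.14].

## Interface

Orientations are given as a unit quaternion [x, y, z, w].
In Python, from workcell import * gives the robot as it stands. Calls block until the motion is done:
- move_ptp(position, orientation): joint-space move of the TCP to a pose.
- line_to(position, rotation=None, vel=0.15): straight line of the TCP; rotation=None keeps the orientation; vel is the mean speed in m/s.
- movej(angles): joint-space move.
- gripper_open() and close_gripper(): open the fingers fully, or close them until they stop; the grip force is fixed at half the most.
- dwell(seconds).
- solve_ik(position, orientation): joint angles nearest the present ones, or None.
- camera(name): name is "scene" or "side" or "wrist"; returns a dict with "color" (480x640x3 uint8, red, green, blue), "mtx" (3x3 intrinsics, pixels), "R" (3x3) and "t" (3): a world point X has camera coordinates R X + t. Camera axes: x right, y down, z forward; pixel columns grow to the right and rows downward; lengths in m; the calibration is good to about 2 mm. A picture is of the moment at which its call begins. There is no depth.
A pose or a line that the arm cannot do raises IKError and nothing moves.
- finish_job(): hands the job in; it is judged then, once.
Readings, each from a call of its own:
- read_clock(): time.
- read_joints(): joint angles.
- read_qd(): joint speeds.
- read_joint_torque(): joint torques, N m.
- read_eef_pos(): TCP position.
- read_orientation(): TCP orientation.
- read_ft_force(): force on the tool from outside, world axes, zero at the start.
- read_torque(): the same for the moment, N m.
- read_opening(): finger opening in m.
- read_finger_force(): force on a finger pad.
Only numpy, scipy, OpenCV 4.12 (cv2) and the standard library are available. Lean on these libraries where they do the work, as an engineer would, in place of code of your own. Each camera call takes 0.05 s, during which the arm holds its last target. There are 200 camera calls.

## Task

Pull the peg tray by its red handle all the way out from under the bottle shelf and, with it out, stand every washed tumbler upside down on a drying peg of its own, its rim flat on the deck. Then push the loaded tray back under the shelf until it clicks fully home and let go, without knocking over the brass-capped jar.

Things in the scene. Friction and masses are not known exactly. Their poses are not given: they have to be found in the camera images.
- rack: fixed frame of the glass rack, a clear shelf over its far half. Origin on the bar top on its middle line; x axis = the way the tray slides home (away from the robot within 10 degrees), y left. Shelf underside 140 mm, top 155 mm above the bar, from x = 85 to 215 mm, y = -205 to 205 mm; posts at y = +-196 mm; pool balls on it reach 215 mm.
- tray (a joint): slide of the white peg tray: 0 = fully out (pegs at rack x = 0), 0.15 m = home at the rear stop. A spring detent at the right resists the last 20 mm (5 N peak, with 1.5 N sliding friction), pushes back until 8 mm before home, then snaps the tray home and holds it. Elsewhere the tray stays put. Deck 100 mm (x) by 344 mm (y) about the peg row, top 30 mm above the bar.
- handle (a point): middle of the top of the tray's red handle fin, 86 mm above the bar. The fin is 34 mm along the slide, 14 mm thick across it, and stands on a tongue whose top is 30 mm above the bar, 150 mm in front (rack -x) of the peg row; pinch it across its thickness from above, or push it.
- peg1 (a point): foot of drying peg 1 (counted from the left, +y), on the peg axis at the deck top, 30 mm above the bar; axes as the rack's. Green round peg, 28 mm diameter, 80 mm tall above the deck with a domed top. Pegs stand 92 mm apart in a row across the tray.
- peg2 (a point): foot of drying peg 2 (counted from the left, +y), on the peg axis at the deck top, 30 mm above the bar; axes as the rack's. Green round peg, 28 mm diameter, 80 mm tall above the deck with a domed top. Pegs stand 92 mm apart in a row across the tray.
- peg3 (a point): foot of drying peg 3 (counted from the left, +y), on the peg axis at the deck top, 30 mm above the bar; axes as the rack's. Green round peg, 28 mm diameter, 80 mm tall above the deck with a domed top. Pegs stand 92 mm apart in a row across the tray.
- peg4 (a point): foot of drying peg 4 (counted from the left, +y), on the peg axis at the deck top, 30 mm above the bar; axes as the rack's. Green round peg, 28 mm diameter, 80 mm tall above the deck with a domed top. Pegs stand 92 mm apart in a row across the tray.
- tumbler1: orange open plastic tumbler, square with cut corners: 60 mm across flats (each 36 mm wide), 68 mm across corners, 95 mm tall, walls 4 mm, base 6 mm, about 100 g. Origin: centre of its underside; z axis runs from base to mouth, x, y point at flats. Starts lying on a flat on the mat, origin 33 mm above the bar, mouth away from the robot (within 40 degrees of +x). May be absent (None).
- tumbler1_rim (a point): centre of the mouth of the orange tumbler, in the plane of its rim, 95 mm along z from the origin
- tumbler2: blue open plastic tumbler, square with cut corners: 60 mm across flats (each 36 mm wide), 68 mm across corners, 95 mm tall, walls 4 mm, base 6 mm, about 100 g. Origin: centre of its underside; z axis runs from base to mouth, x, y point at flats. Starts lying on a flat on the mat, origin 33 mm above the bar, mouth away from the robot (within 40 degrees of +x). May be absent (None).
- tumbler2_rim (a point): centre of the mouth of the blue tumbler, in the plane of its rim, 95 mm along z from the origin
- tumbler3: yellow open plastic tumbler, square with cut corners: 60 mm across flats (each 36 mm wide), 68 mm across corners, 95 mm tall, walls 4 mm, base 6 mm, about 100 g. Origin: centre of its underside; z axis runs from base to mouth, x, y point at flats. Starts lying on a flat on the mat, origin 33 mm above the bar, mouth away from the robot (within 40 degrees of +x). May be absent (None).
- tumbler3_rim (a point): centre of the mouth of the yellow tumbler, in the plane of its rim, 95 mm along z from the origin
- tumbler4: red open plastic tumbler, square with cut corners: 60 mm across flats (each 36 mm wide), 68 mm across corners, 95 mm tall, walls 4 mm, base 6 mm, about 100 g. Origin: centre of its underside; z axis runs from base to mouth, x, y point at flats. Starts lying on a flat on the mat, origin 33 mm above the bar, mouth away from the robot (within 40 degrees of +x). May be absent (None).
- tumbler4_rim (a point): centre of the mouth of the red tumbler, in the plane of its rim, 95 mm along z from the origin
- olives: amber jar with brass cap, 72 mm diameter, 90 mm tall, standing on the left; origin centre of its underside. Not to be knocked over.
- mat: fixed black rubber drip mat where the tumblers lie, 400 mm (x) by 370 mm (y), 3 mm thick with a rim 8 mm wide and 10 mm high all round; origin on the bar at its centre
Not all that is in view belongs to the job. There is more than one size of the tumbler2; the one meant has the size given above. What is meant by the tumbler3 is not turquoise, and is the smaller of those in its own colour.

How it is judged:
By the outcome, as a careful person would: the job done as asked, in the order asked, and still so for the second after the job is handed in, with the robot touching nothing.
Of tumbler1, tumbler2, tumbler3, tumbler4 only 3 to 4 are there at a start; the rules pass over those that are not, and their reading is None.
At some moment in a run one of tumbler1, tumbler2, tumbler3, tumbler4 may be knocked a few centimetres aside while the robot is not near it.
It also fails if it takes over 208 s, if anything falls off the work surface, if the arm or the gripper's body presses on something with over 40 N, if the wrist force passes 120 N, or if a joint passes its speed limit or range.

## Working session

There is one attempt and no reset: what is moved stays moved. The work goes in short steps, each a Python script; the robot and the scene stay as the last script left them, time stands still between calls to the robot, and variables do not carry over. Pictures are saved under pics/ and viewed, at most 14 in all, crops included, and the job is handed in when it is done.

```bash
mkdir -p pics; ls
python3 - <<'E'
from workcell import *
import cv2
for n in("scene","side","wrist"):
    c=camera(n); cv2.imwrite(f"pics/{n}0.png",c["color"][:,:,::-1]); print(n,c["mtx"].tolist(),c["R"].round(4).tolist(),c["t"].round(4).tolist())
print(read_clock(),read_opening())
E
```

```text
pics
scene [[508.86792546216714, 0.0, 319.9348512646113], [0.0, 508.86792546216714, 235.953916081492], [0.0, 0.0, 1.0]] [[0.381, 0.9245, 0.0082], [0.7541, -0.3056, -0.5813], [-0.5349, 0.2277, -0.8136]] [-0.1444, -0.3273, 1.6611]
side [[487.9425427955193, 0.0, 322.86758253050056], [0.0, 487.9425427955193, 243.90226312527994], [0.0, 0.0, 1.0]] [[0.8894, -0.4571, -0.0083], [-0.291, -0.5519, -0.7815], [0.3527, 0.6974, -0.6239]] [-0.4125, 0.2018, 1.28]
wrist [[361.635657824974, 0.0, 320.4849296881653], [0.0, 361.635657824974, 243.32187559446814], [0.0, 0.0, 1.0]] [[1.0, -0.0007, -0.0005], [-0.0006, -0.965, 0.2624], [-0.0007, -0.2624, -0.965]] [-0.5492, -0.0335, 0.378]
0.15 0.08538344307038978
```

View pics/scene0.png

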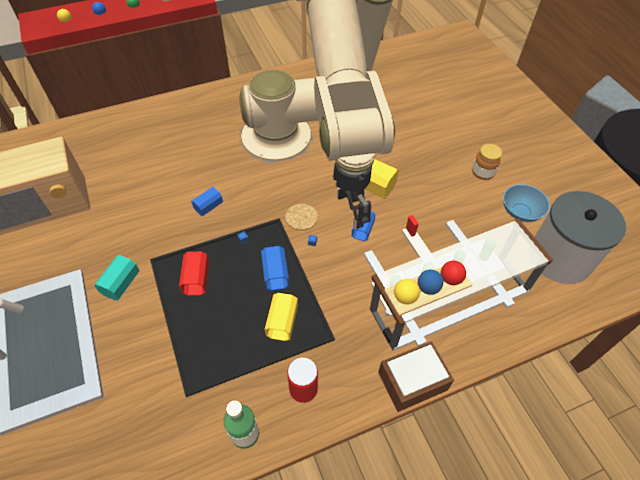

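View pics/side0.png

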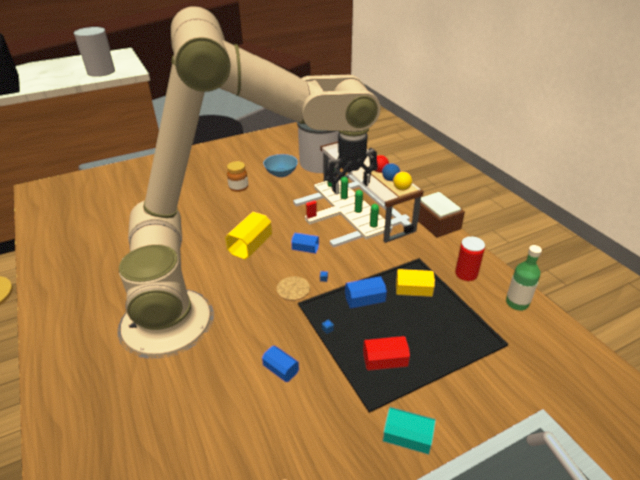

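Red, blue and yellow tumblers lie on the mat, and there is no orange one. The rack is ahead-left, with its handle near scene (412,225) and side (311,208). The decoys are off the mat. Next I'll fit the tumbler silhouettes and zoom in on the rack.

```bash
cat > h.py <<'E'
from workcell import *
import numpy as np, cv2
from scipy.optimize import minimize, least_squares
from scipy.spatial.transform import Rotation as Ro
def proj(c,X):
    p=(np.asarray(X)@c["R"].T+c["t"])@c["mtx"].T; return p[:,:2]/p[:,2:]
def ray(c,uv,z):
    d=c["R"].T@np.linalg.solve(c["mtx"],[*uv,1]); o=-c["R"].T@c["t"]; return o+d*(z-o[2])/d[2]
H={"red":[(0,8),(172,180)],"blue":[(105,122)],"yellow":[(23,32)]}
def mask(c,col):
    h=cv2.cvtColor(c["color"],cv2.COLOR_RGB2HSV); m=np.zeros(h.shape[:2],np.uint8)
    for a,b in H[col]: m|=cv2.inRange(h,(a,130,50),(b,255,255))
    return m
def blobs(m,amin=150):
    n,l,s,ce=cv2.connectedComponentsWithStats(m)
    return [((l==i).astype(np.uint8),ce[i],s[i,4]) for i in range(1,n) if s[i,4]>amin]
oc=np.array([(30,18),(18,30),(-18,30),(-30,18),(-30,-18),(-18,-30),(18,-30),(30,-18)])/1000
def cup(x,y,b,z=.033,L=.095,s=1):
    a=np.array([np.cos(b),np.sin(b),0]);l=np.array([-a[1],a[0],0])
    return np.array([np.array([x,y,z])+a*t+l*p*s+np.array([0,0,q*s]) for t in(0,L) for p,q in oc])
def fit(cs,ms,p0):
    """silhouette fit of (x,y,yaw): centre of underside"""
    def cost(p):
        e=0
        for c,m in zip(cs,ms):
            k=8
            h=cv2.convexHull(np.round(proj(c,cup(*p))*k).astype(np.int32))
            r=np.zeros_like(m); cv2.fillConvexPoly(r,h,1,lineType=8,shift=3)
            e+=np.logical_xor(r,m).sum()/m.sum()
        return e/len(cs)
    best=None
    for b in np.radians([-35,-20,-5,10,25,40]):
        a=np.array([np.cos(b),np.sin(b)]); q=np.r_[np.array(p0)-a*.0475,b]
        r=minimize(cost,q,method="Nelder-Mead",options=dict(initial_simplex=q+np.vstack([np.zeros(3),np.diag([.012,.012,.15])])))
        if best is None or r.fun<best.fun: best=r
    return best.x,best.fun
def findcups():
    S,D=camera("scene"),camera("side"); out={}
    for col in H:
        for m,ce,A in blobs(mask(S,col)):
            g=ray(S,ce,.033)
            if not(.15<g[0]<.8 and -.6<g[1]<.6): continue
            M=[(m2,np.linalg.norm(ray(D,c2,.033)-g)) for m2,c2,A2 in blobs(mask(D,col))]
            m2,d=min(M,key=lambda t:t[1]) if M else (None,9)
            if d>.03: continue
            x,f=fit([S,D],[m,m2],g[:2]); out.setdefault(col,[]).append((x,f,A))
    return out
E
python3 - <<'E'
from h import *
for k,v in findcups().items():
    for x,f,A in v: print(k,x.round(4),round(f,3),A)
for n,r in(("scene",(340,150,560,350)),("side",(280,130,450,260))):
    im=camera(n)["color"][r[1]:r[3],r[0]:r[2],::-1]; s=min(800/im.shape[1],600/im.shape[0])
    print(n,s); cv2.imwrite(f"pics/{n}_z.png",cv2.resize(im,None,fx=s,fy=s,interpolation=2))
E
```

```text
red [ 0.3912 -0.3596 -0.3514] 0.042 1149
blue [ 0.201  -0.3232  1.4521] 0.854 488
blue [ 0.4032  0.1289 -0.5024] 1.558 288
blue [ 0.4532 -0.1672 -0.2244] 0.048 1015
yellow [0.2708 0.1876 0.861 ] 0.627 468
yellow [ 0.5979 -0.1835 -0.5563] 0.145 1053
scene 3.0
side 4.615384615384615
```

View pics/side_z.png

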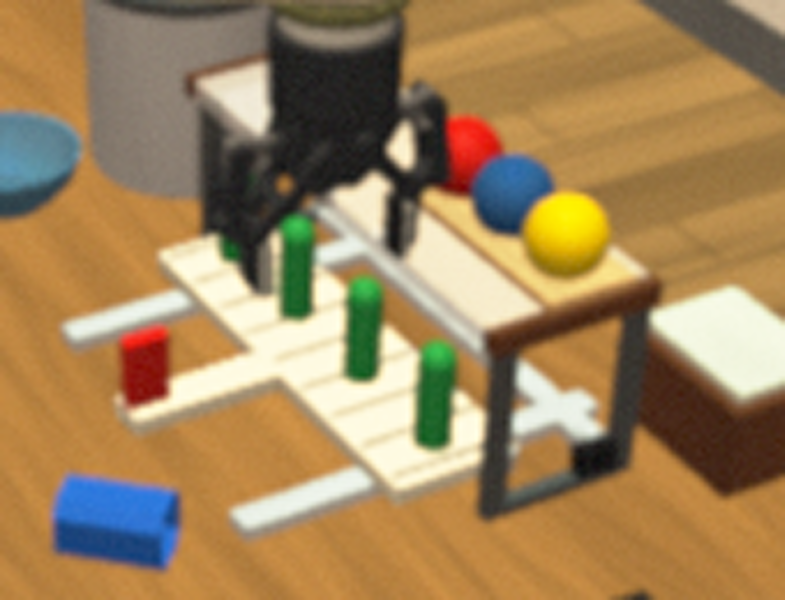

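View pics/scene_z.png

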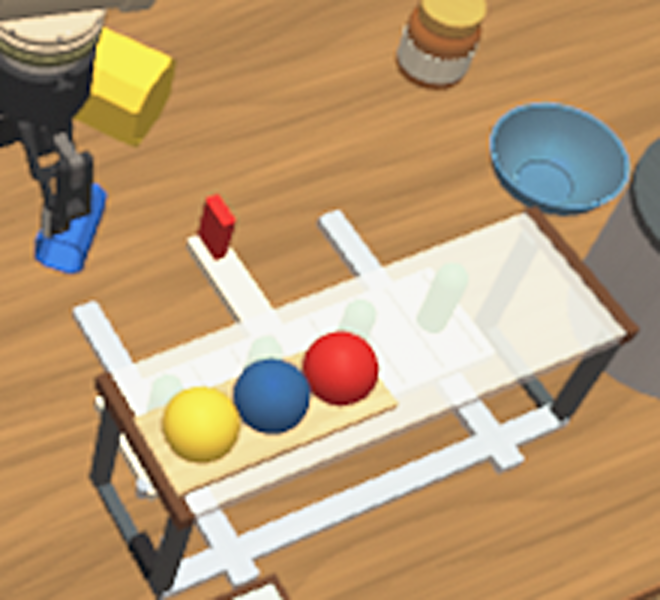

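Zoomed views: side shows pegs 2–4 with tops at (297,217), (364,280) and (437,343), and the fin top at (146,335). Scene shows the shelf corners at (103,378), (535,205), (635,330) and (180,515). I'll fit the rack pose and check the yellow tumbler's size.

```bash
cat > rk.py <<'E'
from h import *
E
python3 - <<'E'
from h import *
S,D=camera("scene"),camera("side")
sz=lambda p:np.array(p)/3+[340,150]; dz=lambda p:np.array(p)/4.6154+[280,130]
# side: peg top centre approx dome apex z=.11 silhouettes; feet centre front
obs=[]
for y,t,f in((46,(297,215),(297,312)),(-46,(364,279),(362,374)),(-138,(437,341),(433,441))):
    obs+= [("D",dz(t),("t",150,y,108)),("D",dz(f),("t",150,y,30))]
obs+=[("D",dz((146,335)),("t",0,0,86)),("S",sz((214,207)),("t",0,0,86))]
for p,x,y in(((103,378),85,-205),((535,205),85,205),((635,330),215,205),((180,515),215,-205)): obs.append(("S",sz(p),("r",x,y,155)))
def P(q,k):
    x,y,b,s=q; c=np.array([np.cos(b),np.sin(b)])
    o=np.array([x,y]); xx=k[1]/1000+(s-.15 if k[0]=="t" else 0); yy=k[2]/1000
    return [*(o+c*xx+np.array([-c[1],c[0]])*yy),k[3]/1000]
def res(q): return np.concatenate([proj(S if c=="S" else D,[P(q,k)])[0]-p for c,p,k in obs])
r=least_squares(res,[.55,.2,0,.05],loss="soft_l1")
print(r.x.round(4),np.degrees(r.x[2])); print(res(r.x).reshape(-1,2).round(1).tolist())
print("handle",P(r.x,("t",0,0,86)))
for nm,c in(("S",S),("D",D)):
    for m,ce,A in blobs(mask(c,"yellow"),100): print(nm,ce.round(),A,cv2.boundingRect(m))
V=np.vstack([cv2.resize(c["color"][v:v+90,u:u+120,::-1],None,fx=4,fy=3.3) for c,u,v in((S,225,270),(D,360,245))]); cv2.imwrite("pics/yel.png",V[:600])
E
```

```text
[0.5874 0.2087 0.0289 0.0912] 1.6555648705012398
[[-0.1, 1.0], [-0.6, -0.4], [0.0, 0.0], [-0.4, -0.6], [0.1, 0.6], [-0.4, -0.7], [-0.6, -0.5], [2.1, 1.2], [-1.9, -0.1], [-0.4, 0.9], [-0.1, -0.9], [0.1, 1.4]]
handle [np.float64(0.5286982473766512), np.float64(0.20696139240133563), 0.086]
S [491. 151.] 168 (482, 145, 19, 13)
S [383. 174.] 528 (371, 159, 27, 39)
S [407. 289.] 379 (395, 279, 24, 21)
S [281. 316.] 1051 (265, 293, 32, 48)
D [402. 180.] 230 (394, 172, 18, 17)
D [248. 235.] 1337 (226, 212, 45, 47)
D [415. 282.] 931 (396, 268, 39, 28)
```

View pics/yel.png

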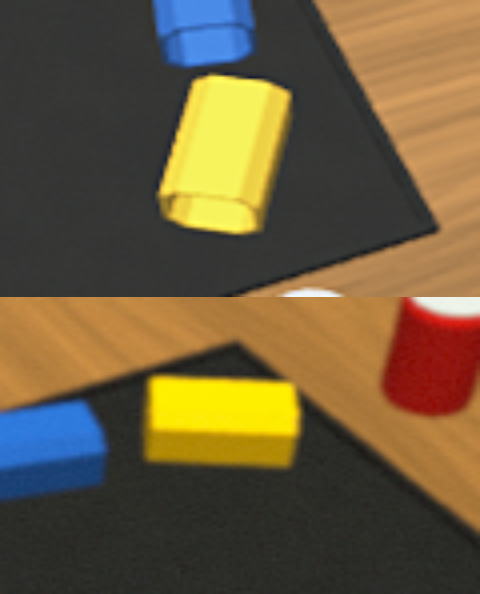

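Rack fit residuals are about 1 px: slide at about 0.091, handle at (0.529, 0.207). The yellow tumbler is right for the mat, so I'll refit it with its size left free. I'll also check decoy clearance and pull the tray.

```bash
cat >> h.py <<'E'
RX=np.array([.5874,.2087]);RB=.0289
rx=np.array([np.cos(RB),np.sin(RB),0]);ry=np.array([-rx[1],rx[0],0])
def rk(x,y,z): return np.r_[RX,0]+rx*x+ry*y+[0,0,z]
def quat(zt,yt):
    zt=np.array(zt,float)/np.linalg.norm(zt); yt=np.array(yt,float); yt-=zt*(yt@zt); yt/=np.linalg.norm(yt)
    return Ro.from_matrix(np.c_[np.cross(yt,zt),yt,zt]).as_quat()
E
python3 - <<'E'
from h import *
S,D=camera("scene"),camera("side")
print("decoy",ray(S,(363,227),.02), "jar",ray(S,(487,175),0),"mat corner?",ray(D,(382,408),0))
q0=np.array(read_orientation()); print(Ro.from_quat(q0).as_matrix().round(2).tolist())
qs=[quat([0,0,-1],s*ry) for s in(1,-1)]
for q in qs: print(solve_ik(rk(-.059,0,.047),q), solve_ik(rk(-.15,0,.047),q))
q=min(qs,key=lambda q:-abs(q@q0))
move_ptp(rk(-.059,0,.17),q); line_to(rk(-.059,0,.047),vel=.1)
print(read_ft_force()); close_gripper(); print("open",read_opening(),read_ft_force())
line_to(rk(-.15,0,.047),vel=.06); print(read_ft_force(),read_opening())
line_to(rk(-.158,0,.047),vel=.03); print(read_ft_force(),read_eef_pos())
im=camera("side")["color"]; cv2.imwrite("pics/pull.png",im[...,::-1]); print(read_clock())
E
```

```text
decoy [0.45607869 0.09837025 0.02      ] jar [0.40608642 0.54573273 0.        ] mat corner? [ 3.63390838e-01 -4.79932870e-01 -1.11022302e-16]
[[0.0, 1.0, -0.0], [1.0, -0.0, 0.0], [0.0, -0.0, -1.0]]
[ 1.64799769e-01  6.05483796e-01  1.49934271e+00 -4.44089210e-16
  1.03676615e+00 -1.43489656e+00] [ 1.91215522e-01  4.97044280e-01  1.73965551e+00 -4.44089210e-16
  9.04892868e-01 -1.40848080e+00]
[ 1.64799769e-01  6.05483796e-01  1.49934271e+00 -4.44089210e-16
  1.03676615e+00  1.70669610e+00] [ 1.91215522e-01  4.97044280e-01  1.73965551e+00 -4.44089210e-16
  9.04892868e-01  1.73311185e+00]
[-0.02837822  0.48390255  0.64768594]
open 0.013387208888983693 [-0.25545003 -2.49064186  2.91772564]
[13.54907484 -3.25647548 -3.18635968] 0.013715221078700532
[ 43.24224843  -2.38056173 -27.63316533] [0.43957707 0.20457928 0.04749146]
6.4
```

View pics/pull.png

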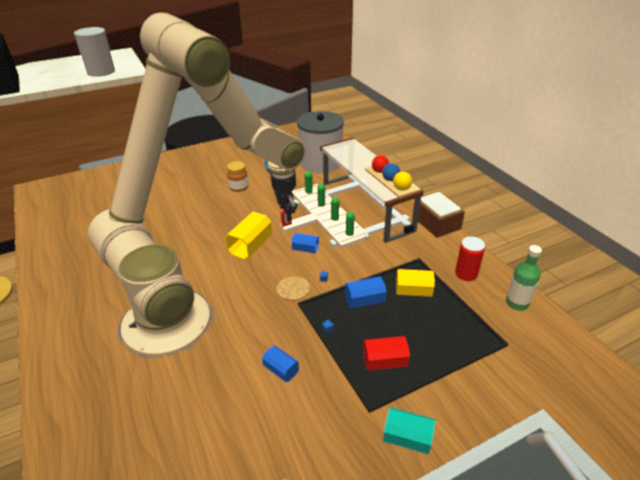

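Tray pulled to its stop (43 N reading) with the fin in the gripper; all four pegs are clear. I'll release, refine the rack from the green pegs, and search for feasible pick/place tilts.

Run:
```python
from h import *
line_to(rk(-.149,0,.047),vel=.05); gripper_open(); line_to(rk(-.149,0,.2),vel=.2)
q=read_orientation(); move_ptp([.42,-.02,.3],q)
S,D=camera("scene"),camera("side")
res=[]
for n,c in(("S",S),("D",D)):
    h=cv2.cvtColor(c["color"],cv2.COLOR_RGB2HSV); m=cv2.inRange(h,(45,90,40),(85,255,255))
    for b,ce,A in blobs(m,40): 
        g=ray(c,ce,.07)
        if .4<g[0]<.8 and 0<g[1]<.5: res.append((n,ce,g)); print(n,ce.round(1),A,g.round(4))
for i,y in enumerate((138,46,-46,-138)): print(i+1,rk(0,y/1000,.07).round(4))
x0=None
for k,v in findcups().items():
    for x,f,A in v:
        if f<.3: print(k,x.round(4),round(f,3))
for c,nm in((S,"S"),(D,"D")):
    m=[b for b,ce,A in blobs(mask(c,"yellow")) if abs(ce-[(281,316),(415,282)][nm=="D"]).max()<8][0]
    for Z in (.033,):
        pass
Y=[[b for b,ce,A in blobs(mask(c,"yellow")) if abs(ce-p).max()<8][0] for c,p in((S,(281,316)),(D,(415,282)))]
def cost(p):
    e=0
    for c,m in zip((S,D),Y):
        r=np.zeros_like(m); cv2.fillConvexPoly(r,cv2.convexHull(np.round(proj(c,cup(p[0],p[1],p[2],.003+.03*p[4],p[3],p[4]))*8).astype(np.int32)),1,shift=3); e+=np.logical_xor(r,m).sum()/m.sum()
    return e/2
best=min((minimize(cost,[.63-.0475*np.cos(b),-.21-.0475*np.sin(b),b,.095,1],method="Nelder-Mead",options=dict(maxiter=600,initial_simplex=np.array([.63-.0475*np.cos(b),-.21-.0475*np.sin(b),b,.095,1])+np.vstack([np.zeros(5),np.diag([.015,.015,.2,.015,.1])]))) for b in np.radians([-50,-25,0,25])),key=lambda r:r.fun)
print("yel free",best.x.round(4),best.fun); print(read_clock())
```

```text
S [468.2 223.6] 211 [0.5844 0.3465 0.07  ]
S [438.8 234.9] 207 [0.5873 0.2541 0.07  ]
S [408.7 246.3] 205 [0.5897 0.1626 0.07  ]
S [377.3 258.1] 206 [0.5918 0.0708 0.07  ]
D [308.1 181.3] 137 [0.5868 0.3494 0.07  ]
D [321.1 197.1] 94 [0.5812 0.2399 0.07  ]
D [334.6 208.2] 143 [0.5899 0.1623 0.07  ]
D [349.5 223. ] 153 [0.5922 0.0704 0.07  ]
1 [0.5834 0.3466 0.07  ]
2 [0.5861 0.2547 0.07  ]
3 [0.5887 0.1627 0.07  ]
4 [0.5914 0.0708 0.07  ]
red [ 0.3911 -0.3596 -0.3494] 0.043
blue [ 0.4531 -0.1662 -0.2373] 0.046
yellow [ 0.598  -0.183  -0.5637] 0.14
yel free [ 0.5996 -0.1846 -0.5418  0.0903  0.9866] 0.12855934506524003
9.5167
```

Peg positions agree with the rack fit to about 1 mm. Next comes the IK search, plus a per-camera check of yellow.

```bash
cat >> h.py <<'E'
GD=.028
def pick(x,y,b,th,s):
    a=np.array([np.cos(b),np.sin(b),0]);l=np.array([-a[1],a[0],0])
    zt=a*np.sin(th)+[0,0,-np.cos(th)]; g=np.array([x,y,.033])+a*GD
    return g+zt*.019,quat(zt,s*l),zt
def place(th,s,az,peg,dz=0):
    """cup upside down on the peg; az = azimuth of tool axis"""
    h=np.array([np.cos(az),np.sin(az),0]); zt=h*np.cos(th)+[0,0,-np.sin(th)]
    # in pick: a=zt*sin+u*cos, tumbler lateral l=z x a, c=s*l.  after: a=-Z
    # tool zt component perpendicular to a at pick is -Z*cos(th) -> must be h; l = Z x a  => l' = (-h) x (-Z)
    l=np.cross(-h,[0,0,-1.]); g=rk(0,(2.5-peg)*.092,.030+.095-GD+dz)
    return g+zt*.019,quat(zt,s*l),zt
E
python3 - <<'E'
from h import *
cups={"red":(.3911,-.3596,-.3494),"blue":(.4531,-.1662,-.2373),"yellow":(.598,-.183,-.56)}
for n,c in cups.items():
  for th in (40,50,60):
    for s in(1,-1):
      t=np.radians(th); p,q,z=pick(*c,t,s); J=[solve_ik(p,q),solve_ik(p-z*.1,q)]
      line=[]
      for peg in(1,2,3,4):
        ok=[]
        for az in range(-90,100,15):
          K=[solve_ik(*place(t,s,np.radians(az),peg,dz)[:2]) for dz in(.003,.1)]
          if all(k is not None for k in K): ok.append(az)
        line.append((peg,(min(ok),max(ok),len(ok)) if ok else None))
      print(n,th,s,[None if j is None else j.round(2).tolist() for j in J][0],J[1] is not None,line)
S,D=camera("scene"),camera("side")
for c,p in((S,(281,316)),(D,(415,282))):
    m=[b for b,ce,A in blobs(mask(c,"yellow")) if abs(ce-p).max()<8][0]
    print(fit([c],[m],(.63,-.21)))
E
```

```text
red 40 1 [-1.14, 0.61, 1.99, 1.55, 0.48, 2.5] True [(1, (-90, 90, 7)), (2, (-90, 90, 8)), (3, (-90, 90, 8)), (4, (-90, 90, 9))]
red 40 -1 [-1.14, 0.61, 1.99, 1.55, 0.48, -0.64] True [(1, (-90, 30, 7)), (2, (-90, 90, 8)), (3, (-90, 90, 10)), (4, (-90, 90, 8))]
red 50 1 [-1.2, 0.67, 2.07, 1.94, 0.66, 2.06] True [(1, (-90, 90, 9)), (2, (-90, 90, 8)), (3, (-90, 90, 8)), (4, (-90, 90, 8))]
red 50 -1 [-1.2, 0.67, 2.07, 1.94, 0.66, -1.08] True [(1, (-90, 45, 10)), (2, (-90, 30, 8)), (3, (-90, 90, 8)), (4, (-90, 90, 8))]
red 60 1 [-1.25, 0.77, 2.14, 2.11, 0.91, 1.8] True [(1, (-90, 90, 10)), (2, (-90, 90, 10)), (3, (-90, 90, 10)), (4, (-45, 90, 10))]
red 60 -1 [-1.25, 0.77, 2.14, 2.11, 0.91, -1.34] True [(1, (-90, 60, 11)), (2, (-90, 45, 10)), (3, (-90, 45, 10)), (4, (-90, 90, 10))]
blue 40 1 [-0.73, 0.58, 2.16, 2.2, 0.38, 2.09] True [(1, (-90, 90, 7)), (2, (-90, 90, 8)), (3, (-90, 90, 8)), (4, (-90, 90, 9))]
blue 40 -1 [-0.73, 0.58, 2.16, 2.2, 0.38, -1.05] True [(1, (-90, 30, 7)), (2, (-90, 90, 8)), (3, (-90, 90, 10)), (4, (-90, 90, 8))]
blue 50 1 [-0.77, 0.67, 2.26, 2.49, 0.69, 1.74] True 
[... 682 characters left out ...]
ellow 50 1 [-0.46, 0.72, 1.83, 3.41, 0.29, 1.38] True [(1, (-90, 90, 9)), (2, (-90, 90, 8)), (3, (-90, 90, 8)), (4, (-90, 90, 8))]
yellow 50 -1 [-0.46, 0.72, 1.83, 3.41, 0.29, -1.77] True [(1, (-90, 45, 10)), (2, (-90, 30, 8)), (3, (-90, 90, 8)), (4, (-90, 90, 8))]
yellow 60 1 [-0.46, 0.78, 1.9, 3.3, 0.59, 1.49] True [(1, (-90, 90, 10)), (2, (-90, 90, 10)), (3, (-90, 90, 10)), (4, (-45, 90, 10))]
yellow 60 -1 [-0.46, 0.78, 1.9, 3.3, 0.59, -1.65] True [(1, (-90, 60, 11)), (2, (-90, 45, 10)), (3, (-90, 45, 10)), (4, (-90, 90, 10))]
(array([ 0.5927574 , -0.18763827, -0.47427052]), np.float64(0.17473884140550808))
(array([ 0.60102112, -0.17936585, -0.61509412]), np.float64(0.059574468085106386))
```

```bash
sed -i 's/"yellow":\[(23,32)\]/"yellow":[(20,34)]/' h.py
cat > job.py <<'E'
from h import *
import sys
def f(): return np.array(read_ft_force())
def run(col,pegs,ths=(50,55,45)):
    v=[t for t in findcups().get(col,[]) if t[1]<.2]; assert v,"no fit"
    c,e,A=min(v,key=lambda t:t[1]); print(col,c.round(4),round(e,3),"t",read_clock())
    best=[]
    for th in np.radians(ths):
        for s in(1,-1):
            p,q,z=pick(*c,th,s); j=solve_ik(p,q); 
            if j is None or solve_ik(p-z*.1,q) is None or solve_ik(p+[0,0,.2],q) is None: continue
            for peg in pegs:
                for az in np.radians(range(-45,50,15)):
                    K=[solve_ik(*place(th,s,az,peg,d)[:2]) for d in(-.003,.06,.13)]
                    if any(k is None for k in K) or np.abs(np.diff(K,axis=0)).max()>1.: continue
                    p2,q2,z2=place(th,s,az,peg,0)
                    if solve_ik(p2-z2*.08,q2) is None: continue
                    best.append((np.abs(K[2]-j).max()+1.5*abs(az-RB),th,s,peg,az))
    best.sort(key=lambda t:t[0]); print(np.round(best[:3],2).tolist(),len(best))
    _,th,s,peg,az=best[0]
    p,q,z=pick(*c,th,s)
    move_ptp(p-z*.1,q); line_to(p,vel=.12); print("pre",f().round(1)); close_gripper(); o=read_opening(); print("grip",round(o,4),f().round(1))
    if not .05<o<.066: print("BAD GRIP"); return
    line_to(p+[0,0,.2],vel=.2)
    print("held",round(read_opening(),4),f().round(1))
    w=[place(th,s,az,peg,d) for d in(.13,.012)]
    move_ptp(w[0][0],w[0][1]); f0=f(); line_to(w[1][0],vel=.12)
    d=.012
    while d>-.008:
        d-=.002; line_to(place(th,s,az,peg,d)[0],vel=.03)
        if np.linalg.norm(f()-f0)>5: break
    print("down",round(d,3),(f()-f0).round(1)); 
    gripper_open(); line_to(place(th,s,az,peg,d)[0]-w[0][2]*.1,vel=.12); print("opened",read_opening(),"t",read_clock())
run(sys.argv[1],[int(i) for i in sys.argv[2]])
n=sys.argv[1]; cv2.imwrite(f"pics/after_{n}.png",np.hstack([camera("scene")["color"][120:420,140:560],camera("side")["color"][130:430,200:560]])[:,:,::-1])
E
python3 job.py blue 14
```

```text
blue [ 0.453  -0.1668 -0.2272] 0.05 t 9.7167
[[1.96, 0.79, 1.0, 4.0, 0.26], [2.44, 0.79, 1.0, 4.0, 0.52], [2.79, 0.79, 1.0, 1.0, 0.79]] 20
pre [ 0.  -0.2  0.3]
grip 0.0594 [-3.4 -0.   4.9]Traceback (most recent call last):
  File "job.py", line 34, in <module>
    run(sys.argv[1],[int(i) for i in sys.argv[2]])
    ~~~^^^^^^^^^^^^^^^^^^^^^^^^^^^^^^^^^^^^^^^^^^^
  File "job.py", line 24, in run
    line_to(p+[0,0,.2],vel=.2)
    ~~~~~~~^^^^^^^^^^^^^^^^^^^
workcell.IKError: the arm cannot follow that straight line within its joint ranges
```

Blue is held (59.4 mm opening), but the straight lift isn't reachable. I'll make the lift and transfer adaptive and resume from the grasp.

```bash
python3 - <<'E'
s=open('job.py').read()
s=s.replace("    line_to(p+[0,0,.2],vel=.2)\n","    carry(p,q,th,s,peg,az)\ndef lift(p):\n    for h,b in [(h,b) for h in(.2,.15,.11,.08) for b in(0,.04,.08,-.05)]:\n        try: line_to(p+np.array([0,0,h])-b*np.r_[p[:2],0]/np.hypot(*p[:2]),vel=.2); print('lift',h,b); return\n        except IKError: pass\ndef carry(p,q,th,s,peg,az):\n    lift(p); print('j',np.round(read_joints(),2))\n")
s=s.replace(" or solve_ik(p+[0,0,.2],q) is None","").replace("    move_ptp(w[0][0],w[0][1]); f0","    print('jt',np.round(solve_ik(*w[0][:2]),2))\n    try: line_to(w[0][0],w[0][1],vel=.15); print('straight')\n    except IKError: move_ptp(w[0][0],w[0][1]); print('ptp')\n    f0")
a,b=s.split('run(sys.argv[1],'); s=a+'if __name__=="__main__":\n  if len(sys.argv)>3: exec(sys.argv[3])\n  else: run(sys.argv[1],'+b
open('job.py','w').write(s)
E
python3 - <<'E'
import sys; sys.argv=['x']
from job import *
p=np.array(read_eef_pos()); lift(p); print(np.round(read_joints(),2),read_eef_pos(),read_opening())
w=place(np.radians(45),1,np.radians(15),4,.13); print(np.round(solve_ik(*w[:2]),2))
for az in range(-60,61,15):
    w=place(np.radians(45),1,np.radians(az),4,.13); k=solve_ik(*w[:2]); print(az,None if k is None else k.round(2))
E
```

```text
Traceback (most recent call last):
  File "job.py", line 46, in <module>
    n=sys.argv[1]; cv2.imwrite(f"pics/after_{n}.png",np.hstack([camera("scene")["color"][120:420,140:560],camera("side")["color"][130:430,200:560]])[:,:,::-1])
      ~~~~~~~~^^^
IndexError: list index out of range
```

```bash
sed -i 's/^n=sys/  n=sys/' job.py
python3 - <<'E'
import sys; sys.argv=['x']
from job import *
p=np.array(read_eef_pos()); print(np.round(read_joints(),2)); lift(p); print(np.round(read_joints(),2),read_eef_pos(),read_opening())
for az in range(-60,61,15):
    w=place(np.radians(45),1,np.radians(az),4,.13); k=solve_ik(*w[:2]); print(az,None if k is None else k.round(2))
E
```

```text
[-0.75  0.62  2.21  2.37  0.53  1.88]
lift 0.11 0
[-0.75  0.31  2.1   1.51  0.36  2.81] [ 0.49293677 -0.17602526  0.12990885] 0.05967631384589648
-60 None
-45 None
-30 [ 0.08  0.34  1.66 -0.79  0.6   2.72]
-15 [-0.01  0.3   1.73 -0.49  0.39  2.21]
0 [-0.11  0.28  1.77  0.25  0.33  1.26]
15 [-0.21  0.28  1.76  0.75  0.49  0.53]
30 [-0.3   0.3   1.72  0.89  0.73  0.18]
45 [-0.35  0.35  1.65  0.89  0.97 -0.03]
60 [-0.38  0.41  1.55  0.85  1.2  -0.19]
```

```bash
python3 - <<'E'
import re
s=open('job.py').read()
s=s.replace('    lift(p); print','    if p is not None: lift(p)\n    print')
open('job.py','w').write(s)
E
python3 job.py blue 4 "carry(None,None,np.radians(45),1,4,np.radians(15))"
```

```text
j [-0.75  0.31  2.1   1.51  0.36  2.81]
held 0.0597 [-0.3 -0.5 -1.1]
jt [-0.21  0.28  1.76  0.75  0.49  0.53]
ptp
down -0.002 [ 1.  -0.4 13. ]
opened 0.08546635905776548 t 20.1
```

View pics/after_blue.png

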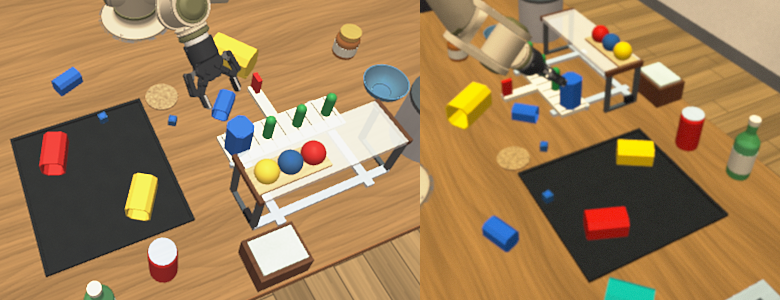

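Blue is standing inverted on peg 4 (scene crop at (238,135)). Yellow is next, with a safety lift first.

```bash
sed -i 's/^    move_ptp(p-z\*.1,q); line_to(p,vel=.12)/    lift(np.array(read_eef_pos())); pu=p-z*.1; k=solve_ik(pu+[0,0,.08],q)\n    if k is not None: move_ptp(pu+[0,0,.08],q)\n    move_ptp(pu,q); line_to(p,vel=.12)/' job.py
python3 job.py yellow 12
```

```text
yellow [ 0.597  -0.1844 -0.5565] 0.055 t 20.3
[[3.62, 0.96, 1.0, 2.0, 0.0], [3.62, 0.96, -1.0, 2.0, 0.0], [3.62, 0.96, 1.0, 2.0, 0.26]] 43
lift 0.2 0
pre [ 0.1 -0.  -1.1]
grip 0.0593 [-3.2  2.3  5.8]
lift 0.11 0.04
j [-0.48  0.48  1.92  3.44  0.22  1.33]
held 0.0592 [-0.  -1.  -1.6]
jt [ 0.29  0.38  1.5  -0.26  0.68  2.01]
ptp
down -0.002 [ 1.6 -2.2 13.1]
opened 0.08508029136278432 t 34.175
```

View pics/after_yellow.png

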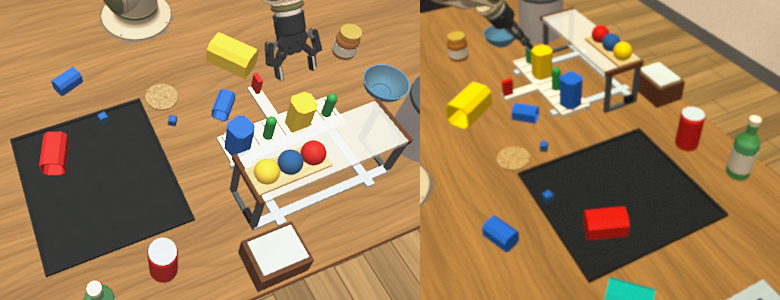

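```bash
python3 job.py red 1
```

```text
red [ 0.3911 -0.3598 -0.3466] 0.042 t 34.375
[[2.42, 0.87, 1.0, 1.0, 0.52], [2.42, 0.87, -1.0, 1.0, 0.52], [2.44, 0.87, 1.0, 1.0, 0.26]] 28
lift 0.2 0
pre [-0.4 -0.2 -0.1]
grip 0.0592 [-3.4  2.   6.3]
lift 0.15 0
j [-1.2   0.32  1.94  1.28  0.65  2.87]
held 0.0592 [ 0.4  0.6 -1.2]
jt [0.31 0.41 1.5  0.25 0.56 1.19]
ptp
down 0.01 [0.3 0.5 6.1]
opened 0.08531854925451834 t 45.9917
```

View pics/after_red.png

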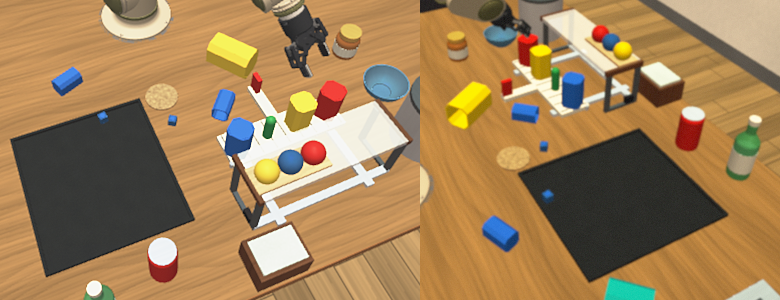

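All three are on pegs. Red met contact 10 mm early, so I'll zoom in to check its seating, and blue's as well.

Run:
```python
import sys; sys.argv=['x']
from job import *
a=camera("scene")["color"][185:285,345:495]; b=camera("side")["color"][150:250,270:420]
V=np.vstack([cv2.resize(i,(450,300),interpolation=cv2.INTER_CUBIC) for i in(a,b)]); cv2.imwrite("pics/z1.png",V[:,:,::-1]); print(read_clock(),read_eef_pos())
```

```text
46.1917 [0.53842131 0.3206574  0.16840503]
```

View pics/z1.png

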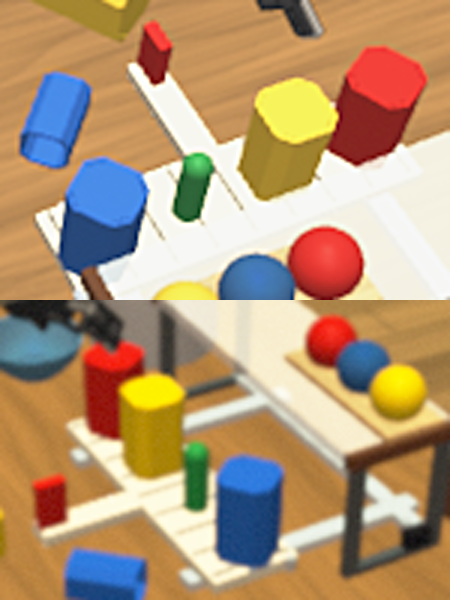

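Everything looks upright. I'll check seating heights with an upright fit, then push the tray home.

```bash
cat > chk.py <<'E'
from h import *
S,D=camera("scene"),camera("side")
def up(p):
    x,y,b,z=p; r=Ro.from_euler("z",b).as_matrix()[:2,:2]
    return np.array([[*(np.array([x,y])+r@o),z+t] for t in(0,.095) for o in oc])
def check(xt=0):
  for col,peg in(("red",1),("yellow",2),("blue",4)):
    g=rk(xt,(2.5-peg)*.092,.03); ms=[]
    for c in(S,D):
        ctr=proj(c,[g+[0,0,.0475]])[0]
        B=[t for t in blobs(mask(c,col),100)]; ms.append(min(B,key=lambda t:np.linalg.norm(t[1]-ctr))[0])
    def cost(p):
        e=0
        for c,m in zip((S,D),ms):
            r=np.zeros_like(m); cv2.fillConvexPoly(r,cv2.convexHull(np.round(proj(c,up(p))*8).astype(np.int32)),1,shift=3); e+=np.logical_xor(r,m).sum()/m.sum()
        return e/2
    q=min((minimize(cost,[g[0],g[1],b,.03],method="Nelder-Mead",options=dict(initial_simplex=np.array([g[0],g[1],b,.03])+np.vstack([np.zeros(4),np.diag([.01,.01,.3,.008])]))) for b in(0,.4,.8,1.2)),key=lambda r:r.fun)
    d=q.x[:2]-g[:2]; print(col,"offset rack xy",(d@rx[:2]).round(4),(d@ry[:2]).round(4),"yaw",q.x[2].round(2),"z",q.x[3].round(4),"err",round(q.fun,3))
E
python3 -c "
from chk import *
check()"
```

```text
red offset rack xy 0.0007 0.0021 yaw 1.13 z 0.0323 err 0.36
yellow offset rack xy -0.0007 0.0001 yaw -0.18 z 0.0348 err 0.107
blue offset rack xy 0.0075 -0.0012 yaw -0.51 z 0.032 err 0.199
```

Heights fit a seated cup at about 30 mm; the larger residuals come from occlusion. Now I'll pinch the handle and push home.

Run:
```python
import sys; sys.argv=['x']
from job import *
lift(np.array(read_eef_pos()))
qs=[quat([0,0,-1],s*ry) for s in(1,-1)]
jn=np.array(read_joints())
q=min(qs,key=lambda q:np.abs(solve_ik(rk(-.15,0,.2),q)-jn).max())
move_ptp(rk(-.15,0,.26),q); line_to(rk(-.15,0,.15),vel=.2); line_to(rk(-.15,0,.047),vel=.1); close_gripper(); print(read_opening(),f().round(1),read_eef_pos())
for x in(-.1,-.05,-.03): line_to(rk(x,0,.047),vel=.06)
f0=f(); print(f0.round(1),read_opening())
for x in np.arange(-.025,.0041,.0025):
    line_to(rk(x,0,.047),vel=.03); F=f(); print(round(x,4),F.round(1))
    if F@rx<-25: break
print(read_eef_pos(),rk(0,0,.047)); gripper_open(); line_to(rk(-.0,0,.2),vel=.12); print(f().round(1))
move_ptp(rk(-.2,-.15,.3),q); print(read_clock())
a=camera("scene")["color"][170:330,340:560]; b=camera("side")["color"][120:280,260:480]
V=np.vstack([cv2.resize(i,(412,300),interpolation=cv2.INTER_CUBIC) for i in(a,b)]); cv2.imwrite("pics/z2.png",V[:,:,::-1])
```

```text
lift 0.2 0
0.013471183977047333 [-0.5  0.6  2.4] [0.43749655 0.20441564 0.04713323]
[ 1.  -2.2  4.6] 0.013156840393337262
-0.025 [ 0.9 -3.7  4.2]
-0.0225 [ 1.4 -3.8  5.9]
-0.02 [ 0.4 -4.1  5.6]
-0.0175 [-3.  -3.6  6.5]
-0.015 [-11.9  -4.5  13.3]
-0.0125 [-9.1 -4.8 10.8]
-0.01 [-5.1 -3.3  8.3]
-0.0075 [-2.5 -3.6  7.7]
-0.005 [-1.5 -3.2  6.3]
-0.0025 [-0.2 -3.   4.9]
-0.0 [-7.2 -4.6  9.8]
0.0025 [-18.8  -7.3  16.9]
[0.5860513  0.2082105  0.04710923] [0.5874 0.2087 0.047 ]
[-0.  -0.4 -0.6]
59.4
```

View pics/z2.png

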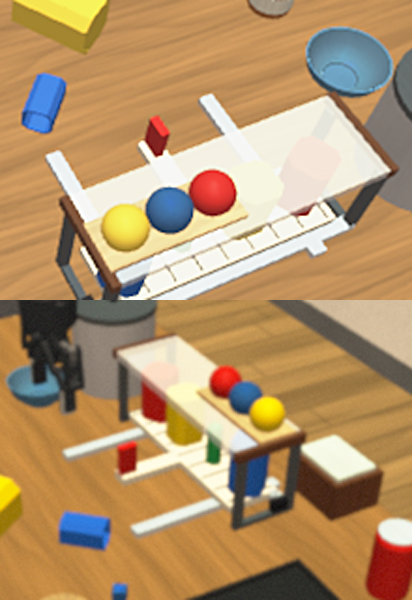

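Tray is under the shelf with the fin at side crop (127,457). The force trace shows the detent peak and then the stop, and the cups are upright. One last numeric check on the fin and jar, then hand in.

Run:
```python
from h import *
for n in("scene","side"):
    c=camera(n)
    for m,ce,A in blobs(mask(c,"red"),30):
        g=ray(c,ce,.06)-np.r_[RX,0]
        if np.linalg.norm(g[:2])<.05: print(n,"fin rack x,y",(g@rx).round(4),(g@ry).round(4),A)
S=camera("scene"); h=blobs(mask(S,"yellow"),60); print([b[1].round() for b in h])
dwell(.5); print(read_ft_force(),read_clock()); finish_job()
```

```text
scene fin rack x,y -0.0006 0.0014 191
side fin rack x,y 0.0018 0.002 155
[array([63., 15.]), array([491., 151.]), array([371., 175.]), array([407., 291.])]
[ 0.00029046 -0.28944719  0.16553637] 60.15
the job is handed in; nothing more can be done
```

Job handed in at about 60 s: the red, yellow and blue tumblers (orange was absent) are upside down on pegs 1, 2 and 4, the tray was pushed through the detent to home and released, and the jar is still standing.

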